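# Clock the dust hood and pin it

### The job

Screw the dust hood down its thread (clockwise seen from above) until its mouth faces the wooden blank on the turning head, without screwing it clearly past that. Then lock it there with the red-headed pin: put it through the hood's ear and, feeling gently for the hole in the steel lug below by working hood and pin to and fro together, press it fully home (never more than about 25 N) and let go. Leave the glue bottle, bowl and spool where they are.

Things in the scene. Friction and masses are not known exactly. Their poses are not given: they have to be found in the camera images.
- station: Fixed to the bench: a green round flange (96 mm across, 30 mm high) under the hood and, beside it, a green motor turning head (up to 215 mm high) with a round wooden blank. Origin on the bench, on the flange's and hood's vertical thread axis; z up, y from that axis towards the blank, x along the spindle towards the motor. A steel lug stands on the -y side.
- blank (a point): Centre of the wooden blank (110 mm across), 230 mm from the thread axis along the station's y, 125 mm above the bench.
- lug (a point): Nominal place of the 13 mm chamfered hole (25 mm deep) in the steel lug's top, 30 mm above the bench, 70 mm from the thread axis along the station's -y. The lug (50 x 40 mm) is fixed only roughly: the real hole is on the 70 mm circle about the thread axis up to 0.11 rad (7.7 mm) to either side of this point, and not measured: find it by feel.
- thread (a point): Thread axis at the flange's top. Clockwise seen from above screws the hood down 12 mm per turn. Turning takes about 0.25 N m and the hood stays where it is left, so a pin in the ear can push it round a little, either way. There is no stop at the facing angle: it can go 1 rad further, but over 0.38 rad (22 degrees) past facing is a fault.
- hood: Orange dust hood on the thread. Origin on the thread axis at the underside of its black collar; x out of the mouth, z up. It starts 1.0 to 2.4 rad short of facing the blank; when facing, its underside is 33 mm above the bench (3 mm over the lug). Drum 80 mm across, 36 mm high; the mouth box reaches 97 mm from the axis and is up to 95 mm wide.
- hood_rib (a point): Middle of the top face, on the thread axis, of the black rib for turning the hood: 24 mm thick (hood's y), 56 mm long (hood's x), 33 mm high; 69 mm above the hood's origin. Axes as the hood's.
- hood_mouth (a point): Middle of the mouth opening, 95 mm out from the axis along the hood's x.
- hood_ear (a point): Centre of the 12 mm chamfered through hole in the steel ear opposite the mouth, 70 mm from the axis (hood -x), at the ear's top face. The ear is 6 mm thick, 34 mm by 40 mm.
- pin: Loose locking pin, upright, 70 g: steel shank 10 mm diameter, 28 mm long with a tapered tip, below a red round head 22 mm diameter, 45 mm high. Origin at the tip, z up along the pin. It starts standing in the wooden rest. Fully home, the head's underside sits on the ear and the tip is 11 mm above the bench. Steel on steel is stiff: touch down at about 20 mm/s or slower.
- rest: Fixed wooden block 70 x 70 x 40 mm with a 13 mm hole in which the pin stands, the head's underside on the block's top. Origin at the centre of its underside.
- glue: White bottle with yellow cap, 60 mm diameter, 120 mm high; bystander. Origin at the centre of its underside.
- bowl: Turned wooden bowl, 110 mm diameter, 50 mm high; bystander. Origin at the centre of its underside.
- spool: Turned wooden spool-shaped finial, 56 mm diameter, 90 mm high; bystander. Origin at the centre of its underside.

How it is judged:
By the outcome, as a careful person would: the job done as asked, in the order asked, and still so for the second after the job is handed in, with the robot touching nothing.
It also fails if it takes over 67 s, if anything falls off the work surface, if the arm or the gripper's body presses on something with over 40 N, if the wrist force passes 120 N, or if a joint passes its speed limit or range.

### The arm

A 7-joint arm with a two-finger parallel gripper is mounted at the origin on the work surface. World frame = base frame: x ahead of the robot, y to its left, z up, the work surface at z = 0. Lengths are in m, angles in rad, forces in N, time in s.
With the tool pointing down it reaches from about 0.4 to 0.85 m from the base axis. Payload 6.9 kg.
Tool frame: the origin (TCP) lies midway between the tips of the shut fingers; the grasp point (between the pads) lies bot.pinch_z behind it (bot.pinch_z is the distance from the TCP to the grasp point, in m); z points along the fingers, y is the direction in which the jaws open and shut (so a half turn about z gives the same grasp; the last joint's range is limited). The gripper opens to 85 mm and grips with 20 to 120 N. Pads are 22 mm wide; open, the fingers measure 114 mm over their backs; the gripper's body (76 mm by 85 mm) begins 54 mm behind the grasp point. The pads swing forward as they close: fully open they stand 13 mm farther back than shut.
Start: joints at [-1.192, 0.507, -0.238, 1.5, 0.126, 1.149, -0.155], TCP at [0.168, 0.602, 0.231] pointing down, gripper open.
Joint ranges: [-3.08, 3.08], [-0.24, 2.05], [-1.43, 1.35], [0, 2.5], [-1.52, 4.66], [0.17, 1.96], [-2.89, 2.89]. Speed limits (rad/s): [2.39, 2.39, 3.14, 3.14, 3.14, 3.14, 3.14].

### API

Orientations are given as a unit quaternion [w, x, y, z].
In Python, from workcell import bot gives the robot as it stands.
- The arm moves only by the shell command python3 -m jog 'ROWS' [OPENING] [FORCE]. ROWS is a JSON object of lists of equal length, an entry for each row: "xyz": the shift along the tool's x, y, z in mm, a list of three; "twist": the turn about the tool's z in degrees. In form: {"xyz": [[tx, ty, tz], ...], "twist": [twist, ...]}. A call has 1 to 10 rows; each row shifts and turns the commanded pose from where the row before left it, along the tool's axes as they then stand; what a row does not reach is not made up. A row lasts 1/12 s, in which the tool goes at most 41.7 mm and 7.16 degrees, less where a joint would pass 70% of its speed; a pose out of reach is approached as far as the arm can. A call is refused whole if a number of a shift passes 41.7 or a number of a turn 7.16, either way. A call with a gripper value outside its range is refused whole. OPENING is the finger opening in mm, from 0 to 85.4, set as the call begins (- or left out, the last holds). The fingers move at their own pace and stop on an object; FORCE is the grip in N (left out, the last holds). Time passes only in rows, so rows that do not move let the fingers close. It gives the time, the measured TCP pose, the force and the opening at its end, in the units of the state.
- bot.get_obs(): the state, without advancing time (a new reading comes with each control period).
- bot.camera(name): name is "scene" or "top" or "wrist"; returns a dict with "frame" (420x560x3 uint8, red, green, blue), "vfov" (degrees; the focal length in pixels is half the picture's height over the tangent of half this angle, whatever the lens; pixels are square), "cx", "cy" (the principal point, pixels), "T" (4x4, takes a point from camera to world coordinates); the wrist camera has in their place "hand_eye" (4x4, takes a point from camera to tool coordinates, whose origin is the TCP and whose axes are the flange's). Camera axes: x right, y down, z forward; pixel columns grow to the right and rows downward; lengths in m; the calibration is good to about 2 mm. A picture is of the moment at which its call begins: read the wrist's pose just before it. There is no depth.
- bot.hand_in(): hands the job in, once; it reports no verdict.
Trained networks look in a picture, given as the dict that the camera call returned (one of the last four; its "shot" number tells which), for a name from the list of things; names that differ only in an ending like _2 or _b are one class to them, and where a whole thing is asked for, a point or a joint stands for the part that bears it (a point fixed in the world has none). Each returns a list of dicts, best first, with "score" (0 to 1); they miss things now and then, are a little off and sometimes report something else, mostly with a low value. They report only what shows in the picture. A call takes as long as a camera call.
- bot.look_for(picture, target): "centre" ([x, y, z] in m, in the coordinates of the camera as it stood for that picture, good to about 4 mm: the middle of the surface that is visible of it).
The state is a dict: "time_s": time; "q": joint angles; "joint_velocities": joint speeds; "joint_efforts": joint torques, N m; "tcp_pos": TCP position; "ee_rot": TCP orientation; "force": force on the tool from outside, world axes, zero at the start; "torque": the same for the moment, N m; "finger_gap": opening from 0.0 (shut) to 1.0 (fully open).
Only numpy, scipy, OpenCV 4.12 (cv2) and the standard library are available. Lean on these libraries where they do the work, as an engineer would, in place of code of your own. Each camera call takes 0.05 s, during which the arm holds its last target.

## Working session

There is one attempt and no reset: what is moved stays moved. The work goes in short steps, Python scripts to look and compute and a shell command to move; the robot and the scene stay as the last step left them, time stands still between calls to the robot, and variables do not carry over. Pictures are saved under pics/ and viewed, and the job is handed in when it is done.

```bash
ls; mkdir -p pics; cat > h.py <<'E'
import numpy as np, cv2
from workcell import bot
from scipy.spatial.transform import Rotation as R
def Tt(o):
    T=np.eye(4); q=o['ee_rot']; T[:3,:3]=R.from_quat([q[1],q[2],q[3],q[0]]).as_matrix(); T[:3,3]=o['tcp_pos']; return T
def shot(name,fn=None):
    o=bot.get_obs(); c=bot.camera(name)
    c['Tw']=c['T'] if 'T' in c else Tt(o)@np.array(c['hand_eye'])
    if fn: cv2.imwrite('pics/'+fn,cv2.cvtColor(c['frame'],cv2.COLOR_RGB2BGR))
    return c
def f(c): return 210/np.tan(np.radians(c['vfov'])/2)
def proj(c,p):
    q=np.linalg.inv(c['Tw'])@np.append(p,1); return np.array([c['cx']+f(c)*q[0]/q[2],c['cy']+f(c)*q[1]/q[2]])
def ray(c,u,v,z):
    d=np.array(c['Tw'])[:3,:3]@np.array([(u-c['cx'])/f(c),(v-c['cy'])/f(c),1]); o=np.array(c['Tw'])[:3,3]
    return o+d*(z-o[2])/d[2]
def w(c,p): return (np.array(c['Tw'])@np.append(p,1))[:3]
E
python3 - <<'E'
from h import *
o=bot.get_obs(); print(o, bot.pinch_z)
for n in ['scene','top','wrist']:
    c=shot(n,n+'0.png'); print(n,c['vfov'],c['cx'],c['cy'],[k for k in c]); print(np.round(c['Tw'],3))
    for t in ['station','hood','hood_rib','hood_mouth','hood_ear','pin','rest','lug','blank','thread','glue','bowl','spool']:
        r=bot.look_for(c,t)
        for d in r[:2]: print(n,t,round(d['score'],2),np.round(w(c,d['centre']),4),np.round(proj(c,w(c,d['centre']))))
print(bot.get_obs()['time_s'])
E
```

```text
pics
{'time_s': 0.0, 'q': array([-1.1924976 ,  0.50833093, -0.23754281,  1.50115084,  0.12568691,
        1.14889616, -0.15478466]), 'joint_velocities': array([-0.00032672, -0.00056152, -0.00082669, -0.00015908,  0.00131467,
        0.00060156, -0.00175897]), 'joint_efforts': array([ 4.46633530e-04, -6.20589709e+01, -2.18641989e+00, -2.49652594e+01,
        1.27120476e-02,  1.20027395e-02,  3.00390138e-05]), 'tcp_pos': array([0.16831605, 0.60137772, 0.23042837]), 'ee_rot': array([-1.14606629e-04,  1.35954417e-01,  9.90714686e-01, -8.90822263e-04]), 'force': array([ 0.97526033,  0.16336909, -0.12657201]), 'torque': array([ 0.0227685 , -0.01463006, -0.01175637]), 'finger_gap': 0.9968633202485588} 0.0187
scene 44.602447525465514 285.06481014997297 206.0708331178471 ['frame', 'vfov', 'cx', 'cy', 'T', 'shot', 'Tw']
[[ 0.82   0.378 -0.431  1.115]
 [ 0.573 -0.54   0.617 -0.945]
 [ 0.    -0.752 -0.659  1.063]
 [ 0.     0.     0.     1.   ]]
scene station 0.94 [0.7306 0.1408 0.1093] [392. 201.]
scene hood 0.76 [ 0.509  -0.0017  0.0691] [300. 209.]
scene hood 0.16 [0.7324 0.1408 0.1079] [393. 
[... 1582 characters left out ...]

top lug 0.86 [0.6885 0.165  0.1562] [204. 143.]
top blank 0.94 [0.6918 0.1662 0.1542] [204. 142.]
top blank 0.66 [0.4946 0.014  0.0712] [254. 212.]
top thread 0.57 [0.6912 0.162  0.1503] [205. 143.]
top glue 0.79 [ 0.663  -0.2524  0.0852] [341. 159.]
top glue 0.33 [0.4952 0.0165 0.0699] [254. 212.]
top bowl 0.88 [0.3223 0.3404 0.0268] [150. 266.]
top spool 0.79 [ 0.5263 -0.4117  0.0542] [390. 205.]
wrist 61.14632941179677 278.84969076562794 203.32248469529506 ['frame', 'vfov', 'cx', 'cy', 'hand_eye', 'shot', 'Tw']
[[ 0.27   0.92   0.284  0.096]
 [ 0.963 -0.258 -0.08   0.622]
 [-0.     0.295 -0.955  0.374]
 [ 0.     0.     0.     1.   ]]
wrist bowl 0.69 [0.2762 0.3124 0.0407] [ 54. 336.]
2.1
```

View pictures.

View pics/scene0.png

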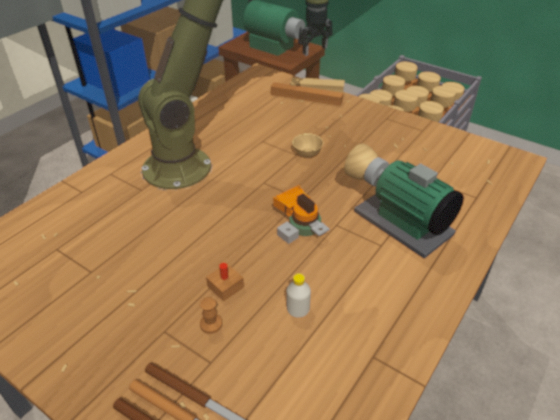

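```bash
python3 -c "
import cv2
a=cv2.imread('pics/top0.png')
cv2.imwrite('pics/top0z.png',cv2.resize(a[110:310,120:420],None,fx=2.66,fy=2.66,interpolation=cv2.INTER_CUBIC))
a=cv2.imread('pics/scene0.png')
cv2.imwrite('pics/scene0z.png',cv2.resize(a[110:310,180:480],None,fx=2.66,fy=2.66,interpolation=cv2.INTER_CUBIC))"
```

```text
(no output)
```

View pics/top0z.png

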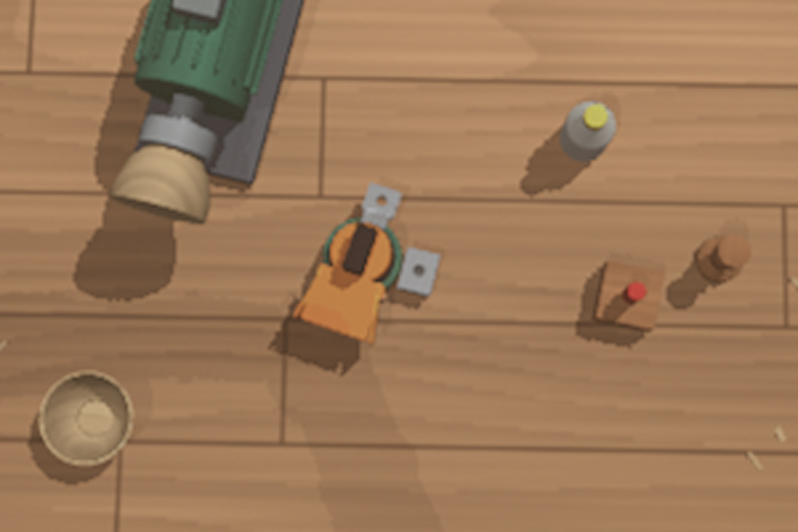

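View pics/scene0z.png

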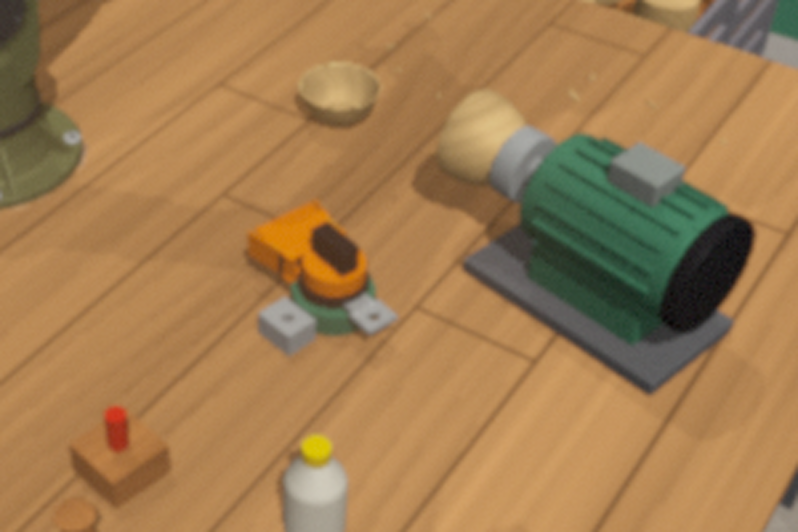

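```bash
cat > t.py <<'E'
from h import *
# replicate the top camera offline
c=dict(vfov=47.54652205190792,cx=280.9407558175313,cy=207.9513600645999)
E
python3 - <<'E'
from h import *
c=shot('top'); s=shot('scene')
np.savez('cams.npz',top=c['Tw'],scene=s['Tw'])
z=lambda u,v:(120+u/2.66,110+v/2.66)
zs=lambda u,v:(180+u/2.66,110+v/2.66)
rib=ray(c,*z(360,249),.105);ear=ray(c,*z(381,201),.043);lug=ray(c,*z(419,270),.030)
print('rib',rib,'ear',ear,'lug',lug)
print('scene rib',ray(s,*zs(336,248),.1),'ear',ray(s,*zs(374,315),.043),'lug',ray(s,*zs(289,317),.03))
print('flange? lug-rib',np.linalg.norm((lug-rib)[:2]),np.linalg.norm((ear-rib)[:2]))
p1=ray(c,*z(245,185),.01);p2=ray(c,*z(300,0),.01);print('plate dir deg',np.degrees(np.arctan2(*(p2-p1)[[1,0]])))
print('blank',[ray(c,*z(u,v),.125) for u,v in [(115,195),(208,215)]])
pin=ray(c,*z(637,291),.085);print('pin',pin, 'scene',ray(s,*zs(116,415),.083))
d=lambda a:np.degrees(np.arctan2(a[1],a[0]))
print('mouth ang from ear',d((rib-ear)),'lug opposite',d(rib-lug))
T=Tt(bot.get_obs());print(T.round(3))
E
```

```text
rib [0.51615916 0.01001968 0.105     ] ear [ 0.5834806  -0.01045006  0.043     ] lug [ 0.50244425 -0.05748956  0.03      ]
scene rib [0.52805622 0.0015296  0.1       ] ear [ 0.5877231  -0.01167534  0.043     ] lug [ 0.50641542 -0.05584352  0.03      ]
flange? lug-rib 0.06888828326000065 0.07036466316786567
plate dir deg -14.304534119504945
blank [array([0.57032492, 0.28838478, 0.125     ]), array([0.54920205, 0.18200334, 0.125     ])]
pin [ 0.4755613  -0.31038891  0.085     ] scene [ 0.47855458 -0.3091368   0.083     ]
mouth ang from ear 163.08759884541047 lug opposite 78.51629835340559
[[-0.963  0.27  -0.     0.168]
 [ 0.27   0.963 -0.     0.602]
 [ 0.    -0.    -1.     0.231]
 [ 0.     0.     0.     1.   ]]
```

```bash
python3 -m jog '{"xyz": [[-24,-23,0],[-25,-24,0],[-25,-24,0],[-25,-24,0],[-25,-24,0],[-25,-24,0],[-25,-24,0],[-25,-24,0],[-25,-24,0],[-25,-24,0]],"twist":[0,0,0,0,0,0,0,0,0,0]}' 60 60
python3 -m jog '{"xyz": [[-25,-24,0],[-25,-24,0],[-25,-24,0],[-25,-24,0],[-25,-24,0],[-25,-24,0],[-25,-24,0],[-25,-24,0],[-25,-24,0],[-21,-20,0]],"twist":[0,0,0,0,0,0,0,0,0,0]}' 60 60
python3 - <<'E'
from h import *
c=shot('wrist','w1.png')
for t in ['hood_rib','hood_ear','lug','thread']:
    for d in bot.look_for(c,t)[:2]: print(t,round(d['score'],2),np.round(w(c,d['centre']),4),np.round(proj(c,w(c,d['centre']))))
o=bot.get_obs();print(o['time_s'],o['q'],o['tcp_pos'],o['force']);np.savez('w1.npz',Tw=c['Tw'])
E
```

```text
time_s: 3.03
tcp_pos: [0.3444, 0.3031, 0.2316]
ee_rot: [0.0, 0.136, 0.991, 0.0]
force: [1.1, -0.0, 0.2]
finger_gap: 0.704
time_s: 3.87
tcp_pos: [0.5181, 0.0084, 0.2315]
ee_rot: [0.0, 0.137, 0.991, -0.0]
force: [-0.4, 0.4, 0.1]
finger_gap: 0.706
hood_rib 0.88 [0.4809 0.0227 0.0727] [283. 137.]
hood_ear 0.71 [0.4813 0.0177 0.072 ] [278. 139.]
lug 0.85 [0.5797 0.1332 0.0731] [432. 211.]
thread 0.58 [0.5715 0.132  0.0774] [431. 204.]
4.1167 [-0.0640342   0.33601151 -0.00745111  1.78317985  0.00214861  1.02290315
  1.22589748] [0.51680335 0.01165012 0.23115566] [ 0.20439802  0.69408969 -0.18566416]
```

View pics/w1.png

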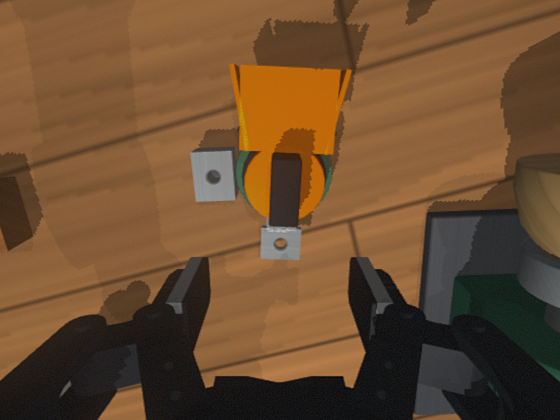

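```bash
python3 - <<'E'
from h import *
c=dict(vfov=61.14632941179677,cx=278.84969076562794,cy=203.32248469529506,Tw=np.load('w1.npz')['Tw'])
im=cv2.imread('pics/w1.png')
ear=ray(c,280,243,.042);lug=ray(c,213,177,.030)
print(ear,lug)
for p in [(.5162,.010,.105),(.5162+.0268,.010-.0082,.105),(.5162-.0268,.010+.0082,.105)]: print(proj(c,p))
z=cv2.resize(im[130:270,180:350],None,fx=4.2,fy=4.2,interpolation=cv2.INTER_CUBIC);cv2.imwrite('pics/w1z.png',z)
E
```

```text
[ 0.58590467 -0.00951808  0.042     ] [ 0.50462877 -0.05564332  0.03      ]
[280.13644918 190.22947475]
[279.33370465 223.74924724]
[280.98842758 154.65386963]
```

View pics/w1z.png

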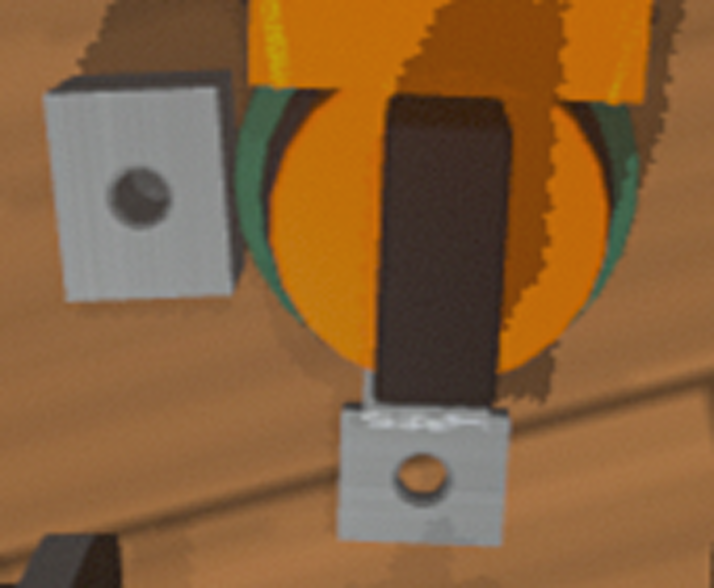

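```bash
python3 - <<'E'
from h import *
c=dict(vfov=61.14632941179677,cx=278.84969076562794,cy=203.32248469529506,Tw=np.load('w1.npz')['Tw'])
g=lambda u,v:(180+u/4.2,130+v/4.2)
r=lambda u,v,z:ray(c,*g(u,v),z)
rc=r(444,264,.105);a=r(447,128,.105);b=r(437,400,.105)
ear=r(422,480,.042);lug=r(140,197,.03)
d=lambda a:np.degrees(np.arctan2(a[1],a[0]))
print(rc,a,b,d(a-b),np.linalg.norm(a-b)); print(ear,lug)
# left/right flange & drum extremes
print('drum',r(271,215,.072),r(610,215,.072),(r(271,215,.072)+r(610,215,.072))/2)
print('flange',(r(235,190,.03)+r(638,190,.03))/2,np.linalg.norm(r(235,190,.03)-r(638,190,.03)))
print(d(rc-ear),d(rc-lug),np.linalg.norm((rc-ear)[:2]),np.linalg.norm((rc-lug)[:2]))
print(d(Tt(bot.get_obs())[:3,0]))
E
```

```text
[0.51944775 0.0136417  0.105     ] [0.49483406 0.02099769 0.105     ] [0.5452693  0.00512105 0.105     ] 162.5263853167358 0.05287514496559644
[ 0.58739816 -0.00943567  0.042     ] [ 0.50462687 -0.05529393  0.03      ]
drum [ 0.50849602 -0.02004358  0.072     ] [0.52762589 0.04781599 0.072     ] [0.51806095 0.0138862  0.072     ]
flange [0.52198767 0.01251106 0.03      ] 0.09497584708595824
161.24145046113944 77.86634799760049 0.07176227298115569 0.07051084848011634
164.3748786135826
```

```bash
python3 -m jog '{"xyz": [[-1.4,1.3,30],[0,0,35],[0,0,35],[0,0,30],[0,0,16],[0,0,5],[0,0,0]],"twist":[2,0,0,0,0,0,0]}' 60 80
python3 -m jog '{"xyz": [[0,0,0],[0,0,0],[0,0,0],[0,0,0],[0,0,0],[0,0,0]],"twist":[0,0,0,0,0,0]}' 15 80
python3 - <<'E'
from h import *
c=shot('scene','s2.png'); o=bot.get_obs();print(o['time_s'],o['q'],o['tcp_pos'],o['force'],o['torque'])
a=cv2.imread('pics/s2.png')
cv2.imwrite('pics/s2z.png',cv2.resize(a[110:310,180:480],None,fx=2.66,fy=2.66,interpolation=cv2.INTER_CUBIC))
E
```

```text
time_s: 4.7
tcp_pos: [0.5178, 0.0133, 0.0794]
ee_rot: [-0.001, 0.152, 0.988, -0.0]
force: [-0.1, -1.0, 0.2]
finger_gap: 0.702
time_s: 5.2
tcp_pos: [0.5199, 0.0125, 0.082]
ee_rot: [0.001, 0.153, 0.988, 0.001]
force: [-1.2, 1.8, 7.0]
finger_gap: 0.264
5.25 [-0.06810784  0.52021762 -0.00368463  1.97168127  0.00206216  0.6465362
  1.18983913] [0.51987125 0.01247041 0.08199591] [-0.34106499  1.11061979  6.22079932] [ 0.22867649  0.22579839 -0.20614372]
```

View pics/s2z.png

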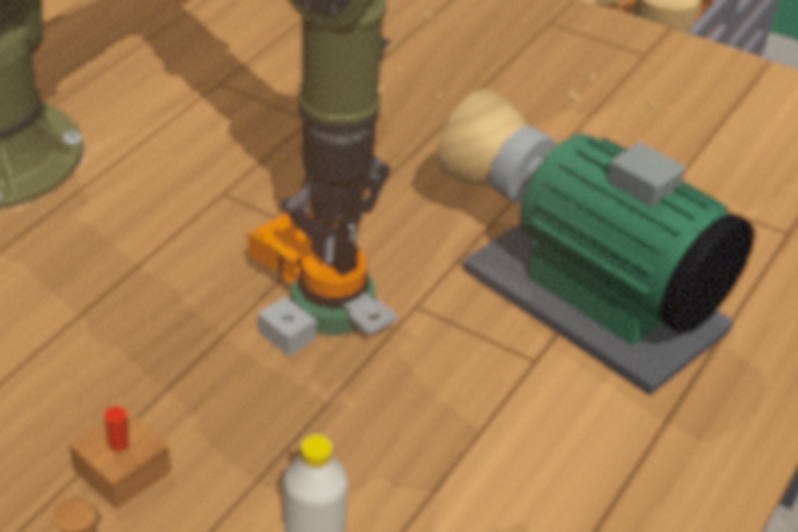

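```bash
python3 -m jog '{"xyz": [[0,0,0],[0,0,0.2],[0,0,0.2],[0,0,0.2],[0,0,0.2],[0,0,0.2],[0,0,0.2],[0,0,0.2],[0,0,0.2],[0,0,0.2]],"twist":[3,6,6,6,6,6,6,6,6,3]}' - -
python3 -m jog '{"xyz": [[0,0,0.2],[0,0,0.2],[0,0,0.2],[0,0,0.2],[0,0,0.2],[0,0,0]],"twist":[5,6,6,6,3,0]}' - -
python3 - <<'E'
from h import *
c=shot('wrist','w3.png');np.savez('w3.npz',Tw=c['Tw']); s=shot('top','t3.png'); o=bot.get_obs();print(o['time_s'],o['q'],o['tcp_pos'],o['force'],o['torque'])
T=Tt(o);print(np.degrees(np.arctan2(T[1,0],T[0,0])))
a=cv2.imread('pics/t3.png')
cv2.imwrite('pics/t3z.png',cv2.resize(a[110:310,120:420],None,fx=2.66,fy=2.66,interpolation=cv2.INTER_CUBIC))
E
```

```text
time_s: 6.08
tcp_pos: [0.5196, 0.0123, 0.0802]
ee_rot: [0.001, 0.587, 0.809, 0.001]
force: [-1.8, 0.3, 9.3]
finger_gap: 0.263
time_s: 6.58
tcp_pos: [0.5195, 0.0124, 0.0793]
ee_rot: [0.0, 0.754, 0.657, 0.001]
force: [-2.2, -0.2, 10.3]
finger_gap: 0.261
6.6833 [-0.34194266  0.55990685  0.40994041  1.97804901 -0.35033096  0.66965594
  0.15592948] [0.51948922 0.01243191 0.07929365] [-2.25268039  1.02538817 10.69693396] [ 0.15026845  0.73127832 -0.18585547]
82.35487379423087
```

View pics/w3.png

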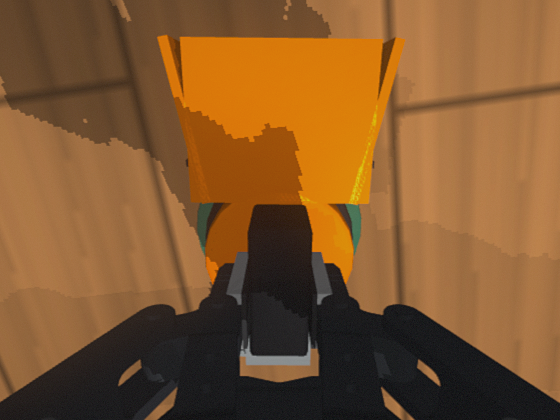

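View pics/t3z.png

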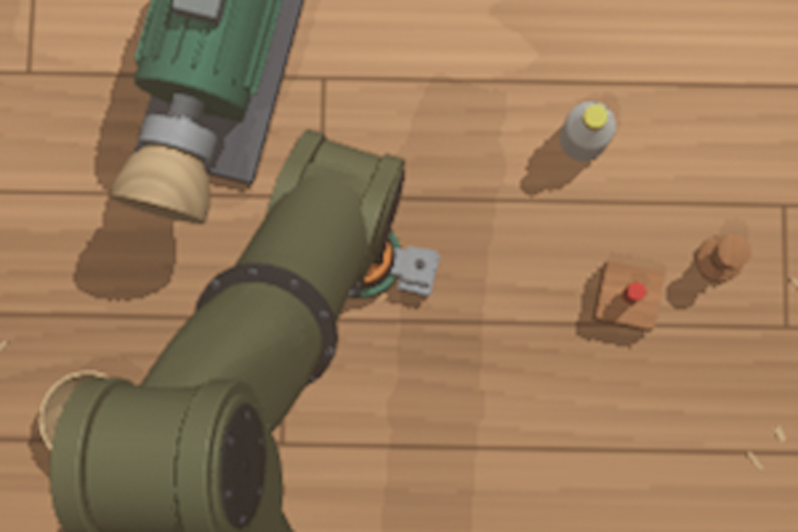

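```bash
python3 -m jog '{"xyz": [[0,0,0],[0,0,0],[0,0,0]],"twist":[3,2,0]}' - -
python3 -m jog '{"xyz": [[0,0,0],[0,0,0],[0,0,-10],[0,0,-25],[0,0,-35],[0,0,-35],[0,0,-25],[0,0,0]],"twist":[0,0,0,0,0,0,0,0]}' 60 60
python3 - <<'E'
from h import *
c=shot('wrist','w4.png');np.savez('w4.npz',Tw=c['Tw']); o=bot.get_obs();print(o['time_s'],o['q'],o['tcp_pos'],o['force'],o['torque'])
T=Tt(o);print(np.degrees(np.arctan2(T[1,0],T[0,0])))
E
```

```text
time_s: 6.93
tcp_pos: [0.5194, 0.0124, 0.0791]
ee_rot: [0.0, 0.781, 0.624, 0.001]
force: [-1.1, 0.3, 8.6]
finger_gap: 0.266
time_s: 7.6
tcp_pos: [0.5215, 0.0112, 0.2134]
ee_rot: [0.003, 0.781, 0.625, 0.004]
force: [0.2, 0.2, -0.2]
finger_gap: 0.7
7.65 [-0.44439037  0.40121946  0.54099918  1.8166008  -0.24531861  0.98408002
 -0.02329832] [0.52042137 0.01159095 0.21090323] [-0.11438832 -0.84000996 -0.33068927] [ 0.02468825  0.03054244 -0.0049916 ]
77.36176643780745
```

View pics/w4.png

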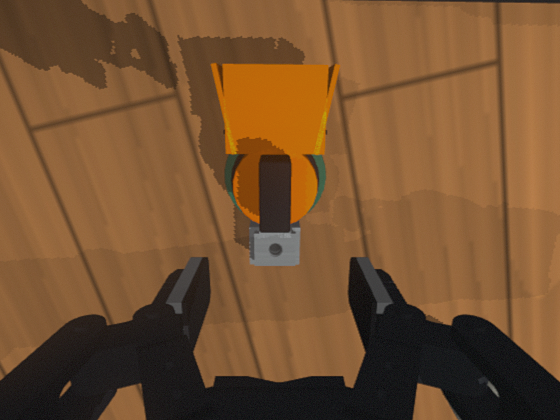

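```bash
python3 - <<'E'
from h import *
im=cv2.imread('pics/w4.png')
cv2.imwrite('pics/w4z.png',cv2.resize(im[195:285,215:335],None,fx=6,fy=6,interpolation=cv2.INTER_CUBIC))
E
```

```text
(no output)
```

View pics/w4z.png

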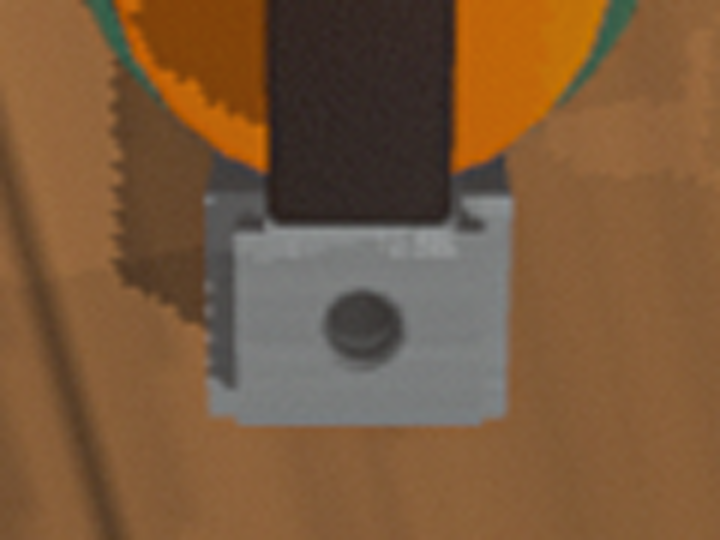

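```bash
python3 -m jog '{"xyz": [[-20,2,0],[-34,3,0],[-36,3,0],[-36,3,0],[-36,3,0],[-36,3,0],[-36,3,0],[-36,3,0],[-32,3,0],[-20,2,0]],"twist":[0,0,0,0,0,0,0,0,0,0]}' 60 40
python3 -m jog '{"xyz": [[0,0,0],[0,0,0]],"twist":[0,0]}' 60 40
python3 - <<'E'
from h import *
c=shot('wrist','w5.png');np.savez('w5.npz',Tw=c['Tw']); o=bot.get_obs();print(o['time_s'],o['q'],o['tcp_pos'],o['force'],o['torque'])
for t in ['pin','rest']:
    for d in bot.look_for(c,t)[:2]: print(t,round(d['score'],2),np.round(w(c,d['centre']),4),np.round(proj(c,w(c,d['centre']))))
T=Tt(o);print(np.degrees(np.arctan2(T[1,0],T[0,0])))
im=cv2.imread('pics/w5.png')
cv2.imwrite('pics/w5z.png',cv2.resize(im[110:290,180:380],None,fx=3.3,fy=3.3,interpolation=cv2.INTER_CUBIC))
E
```

```text
time_s: 8.48
tcp_pos: [0.4737, -0.3122, 0.2071]
ee_rot: [0.0, 0.782, 0.624, -0.001]
force: [-0.3, -0.4, -0.2]
finger_gap: 0.701
time_s: 8.65
tcp_pos: [0.4746, -0.3094, 0.2068]
ee_rot: [-0.001, 0.782, 0.624, -0.0]
force: [0.6, -0.1, 0.3]
finger_gap: 0.701
8.7 [ 0.17766223  0.48357322  0.54946117  1.7012042  -0.28577039  1.03943842
  0.60141967] [ 0.47527057 -0.30793154  0.20676276] [ 0.47110374 -0.09083129 -0.16023745] [0.05144873 0.0117691  0.012993  ]
pin 0.88 [ 0.4783 -0.3065  0.0862] [282. 191.]
rest 0.8 [ 0.4771 -0.2981  0.0387] [279. 169.]
77.32149693773142
```

View pics/w5z.png

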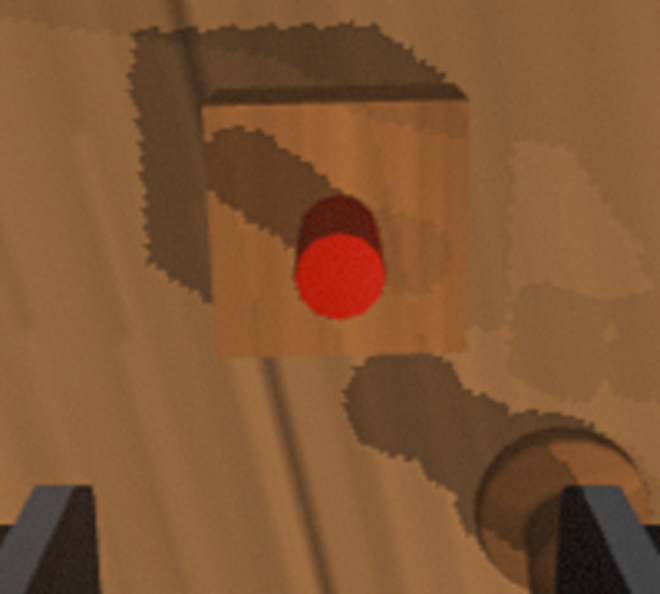

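```bash
python3 - <<'E'
from h import *
c=dict(vfov=61.14632941179677,cx=278.84969076562794,cy=203.32248469529506,Tw=np.load('w5.npz')['Tw'])
p=ray(c,283.0,193.6,.085);T=Tt(bot.get_obs());print(p,T[:3,3],T[:3,:3].T@(p-T[:3,3]))
print(ray(c,180+340/3.3,110+228/3.3,.085-.0))
# rest top corners z=.04
for u,v in [(205,105),(468,100),(468,352),(217,357)]: print(ray(c,180+u/3.3,110+v/3.3,.04))
E
```

```text
[ 0.47834742 -0.30869607  0.085     ] [ 0.4760054  -0.30680459  0.20701545] [-0.00148638  0.00281129  0.12201115]
[ 0.48088552 -0.29749228  0.085     ]
[ 0.45174802 -0.26778564  0.04      ]
[ 0.51923866 -0.28183481  0.04      ]
[ 0.5061288  -0.35050398  0.04      ]
[ 0.43736916 -0.33636272  0.04      ]
```

```bash
python3 -m jog '{"xyz": [[-1.6,2.6,15],[0,0,30],[0,0,30],[0,0,25],[0,0,10],[0,0,0],[0,0,0]],"twist":[0,0,0,0,0,0,0]}' 60 40
python3 - <<'E'
from h import *
T=Tt(bot.get_obs());p=np.array([.4784,-.3089,.049]);print(T[:3,3],T[:3,:3].T@(p-T[:3,3])*1000)
E
```

```text
time_s: 9.38
tcp_pos: [0.4783, -0.31, 0.0979]
ee_rot: [-0.0, 0.78, 0.625, -0.0]
force: [-0.3, -0.5, 0.0]
finger_gap: 0.701
[ 0.47833672 -0.31003037  0.09794988] [ 1.11250755 -0.17455979 48.95001814]
```

```bash
python3 -m jog '{"xyz": [[0.8,0,12],[0,0,16],[0,0,12],[0,0,7],[0,0,1],[0,0,0],[0,0,0]],"twist":[0,0,0,0,0,0,0]}' 60 40
python3 - <<'E'
from h import *
T=Tt(bot.get_obs());p=np.array([.4784,-.3089,.049]);print(T[:3,3],T[:3,:3].T@(p-T[:3,3])*1000)
E
```

```text
time_s: 9.97
tcp_pos: [0.4787, -0.3102, 0.0507]
ee_rot: [0.001, 0.781, 0.625, 0.0]
force: [0.5, -0.2, -0.1]
finger_gap: 0.696
[ 0.47872386 -0.31022546  0.05067869] [ 1.22362407 -0.60865867  1.67690876]
```

```bash
python3 -m jog '{"xyz": [[0,0,0],[0,0,0],[0,0,0],[0,0,0],[0,0,0],[0,0,0],[0,0,0]],"twist":[0,0,0,0,0,0,0]}' 10 50
python3 - <<'E'
from h import *
c=shot('wrist','w6.png');o=bot.get_obs();T=Tt(o);p=np.array([.4784,-.3089,.049]);print(T[:3,3],T[:3,:3].T@(p-T[:3,3])*1000,o['force'],o['torque'],o['finger_gap']*85.4)
E
```

```text
time_s: 10.55
tcp_pos: [0.4783, -0.3099, 0.0501]
ee_rot: [0.0, 0.781, 0.625, 0.0]
force: [-0.7, 1.4, 6.2]
finger_gap: 0.24
[ 0.47831314 -0.30991391  0.05008149] [ 1.00842298 -0.13794359  1.08130859] [-0.21590161  0.92497261  6.26921295] [0.20033685 0.14494605 0.03266455] 20.860153291165513
```

View pics/w6.png

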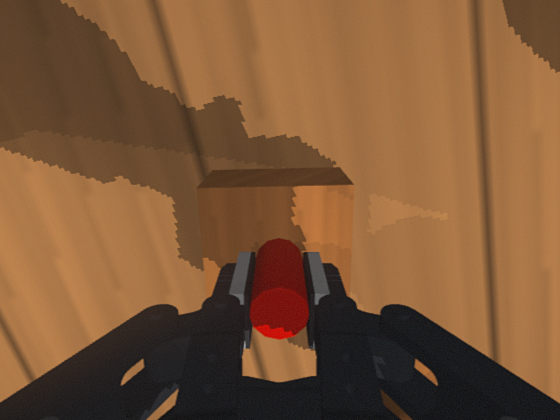

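```bash
python3 -m jog '{"xyz": [[0,0,-4],[0,0,-8],[0,0,-14],[0,0,-20],[0,0,-20],[0,0,-14],[0,0,0],[0,0,0]],"twist":[0,0,0,0,0,0,0,0]}' - -
python3 - <<'E'
from h import *
c=dict(vfov=61.14632941179677,cx=278.84969076562794,cy=203.32248469529506,Tw=np.load('w4.npz')['Tw'])
ear=ray(c,215+364/6,195+327/6,.039);print('ear w4',ear)
s=shot('wrist','w7.png');np.savez('w7.npz',Tw=s['Tw'])
o=bot.get_obs();T=Tt(o);p=np.array([.5043,-.0557,0]);print(T[:3,3],T[:3,:3].T@(p-T[:3,3])*1000,o['force'],o['finger_gap']*85.4)
print('tip expected px',[proj(s,w_) for w_ in [(T@np.array([.001,0,z,1]))[:3] for z in (.038,-.035)]])
E
```

```text
time_s: 11.27
tcp_pos: [0.4784, -0.3099, 0.1302]
ee_rot: [0.001, 0.781, 0.625, 0.0]
force: [-0.1, 0.6, -1.1]
finger_gap: 0.24
ear w4 [ 0.50521796 -0.05590289  0.039     ]
[ 0.47798814 -0.30942076  0.12931043] [253.31240128 -29.73138652 129.37001291] [-0.27531144  0.96459958 -0.38105744] 20.497600364048715
tip expected px [array([277.10817059, 234.21344376]), array([276.65410279, 312.23975851])]
```

View pics/w7.png

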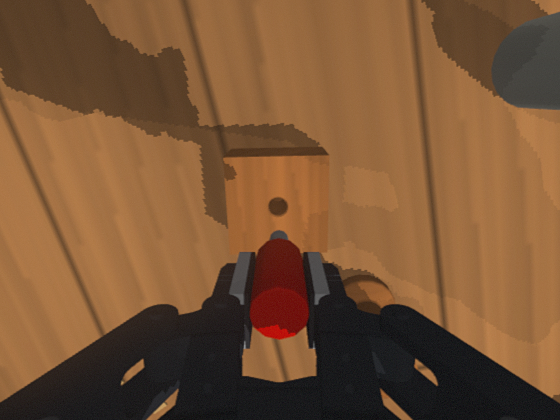

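```bash
python3 -m jog '{"xyz": [[10,-1,0],[20,-2.5,0],[30,-3.5,0],[34,-4,0],[36,-4.5,0],[36,-4.5,0],[34,-4,0],[28,-3,0],[16,-2,0],[8,-1,0]],"twist":[0,0,0,0,0,0,0,0,0,0]}' - -
python3 -m jog '{"xyz": [[0,0,0],[0,0,0],[0,0,0]],"twist":[0,0,0]}' - -
python3 - <<'E'
from h import *
s=shot('wrist','w8.png');np.savez('w8.npz',Tw=s['Tw'])
o=bot.get_obs();T=Tt(o);p=np.array([.5048,-.0558,0]);print(o['time_s'],T[:3,3],T[:3,:3].T@(p-T[:3,3])*1000,o['force'],o['torque'])
print('tip expected px',[proj(s,w_) for w_ in [(T@np.array([.001,0,z,1]))[:3] for z in (.038,-.035)]],proj(s,(.5048,-.0558,.039)))
E
```

```text
time_s: 12.15
tcp_pos: [0.5032, -0.0531, 0.1283]
ee_rot: [-0.001, 0.779, 0.627, -0.001]
force: [0.3, -0.2, -0.5]
finger_gap: 0.245
time_s: 12.4
tcp_pos: [0.5036, -0.0589, 0.1294]
ee_rot: [0.0, 0.781, 0.624, -0.0]
force: [-0.4, -0.3, -0.0]
finger_gap: 0.243
12.45 [ 0.50361038 -0.05906646  0.12945783] [  3.56290183   0.43016256 129.45476158] [-0.22049867 -1.09055433 -1.62489752] [-0.02348143 -0.01009534 -0.03807336]
tip expected px [array([278.32307488, 235.84534554]), array([278.15994977, 315.20062653])] [279.01096437 203.24043698]
```

View pics/w8.png

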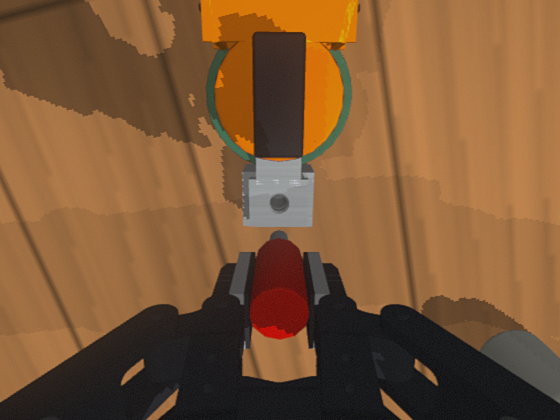

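```bash
python3 - <<'E'
from h import *
a=cv2.imread('pics/w7.png')[160:340,220:345];b=cv2.imread('pics/w8.png')[160:340,220:345]
cv2.imwrite('pics/cmp.png',cv2.resize(np.hstack([a,b]),None,fx=3.2,fy=3.2,interpolation=cv2.INTER_CUBIC))
E
```

```text
(no output)
```

View pics/cmp.png

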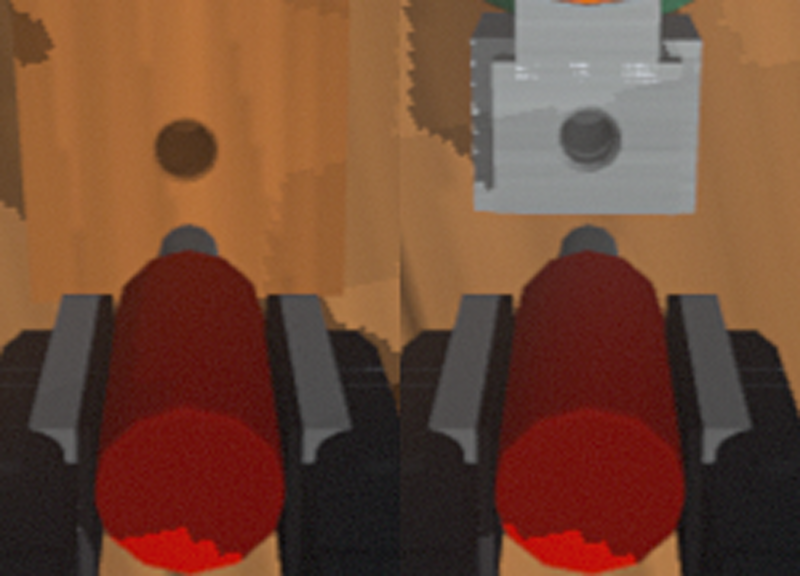

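```bash
python3 -m jog '{"xyz": [[1.5,0.3,5],[1,0,12],[0,0,12],[0,0,10],[0,0,5],[0,0,0],[0,0,0],[0,0,0]],"twist":[0,0,0,0,0,0,0,0]}' - -
python3 - <<'E'
from h import *
s=shot('wrist','w9.png');np.savez('w9.npz',Tw=s['Tw'])
o=bot.get_obs();T=Tt(o);p=np.array([.5048,-.0558,0]);print(o['time_s'],T[:3,3],T[:3,:3].T@(p-T[:3,3])*1000,o['force'],o['torque'])
im=cv2.imread('pics/w9.png')
cv2.imwrite('pics/w9z.png',cv2.resize(im[130:330,200:360],None,fx=3,fy=3,interpolation=cv2.INTER_CUBIC))
E
```

```text
time_s: 13.12
tcp_pos: [0.505, -0.0552, 0.0858]
ee_rot: [0.0, 0.781, 0.625, 0.0]
force: [-0.2, -0.6, -1.3]
finger_gap: 0.244
13.1667 [ 0.50514077 -0.05514007  0.08599425] [-0.72459247 -0.269961   85.99397807] [ 0.02566616  0.37590674 -0.18178971] [-0.04916404 -0.0103102  -0.03561792]
```

View pics/w9z.png

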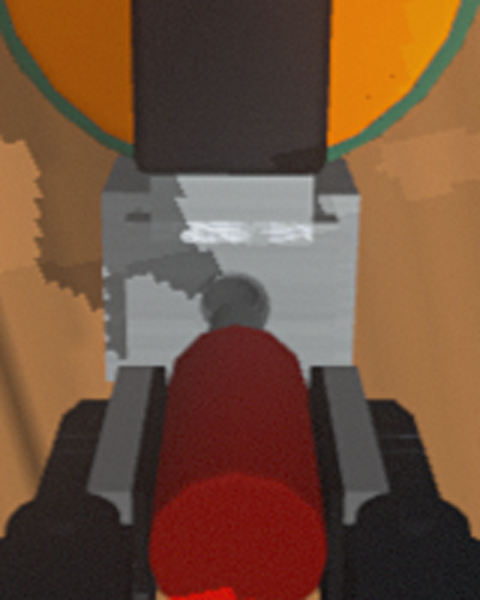

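```bash
python3 -m jog '{"xyz": [[-1,-0.3,0],[-0.5,0,0],[0,0,0],[0,0,0],[0,0,0]],"twist":[0,0,0,0,0]}' - -
python3 - <<'E'
from h import *
c=dict(vfov=61.14632941179677,cx=278.84969076562794,cy=203.32248469529506,Tw=np.load('w9.npz')['Tw'])
e=ray(c,200+236/3,130+303/3,.039);print('ear w9',e)
o=bot.get_obs();T=Tt(o);p=np.array([.5048,-.0558,0]);print(o['time_s'],T[:3,3],T[:3,:3].T@(p-T[:3,3])*1000,T[:3,:3].T@(e-T[:3,3])*1000,o['force'],o['torque'])
E
```

```text
time_s: 13.58
tcp_pos: [0.5042, -0.0563, 0.0856]
ee_rot: [0.0, 0.781, 0.625, 0.0]
force: [-0.0, 0.7, -0.5]
finger_gap: 0.243
ear w9 [ 0.5053759  -0.05516098  0.039     ]
13.5833 [ 0.50419652 -0.05627704  0.08560571] [ 0.59269543  0.4663748  85.60584903] [ 1.34430227  0.89697599 46.60598132] [-0.03403571  0.65650415 -0.4975239 ] [-0.00118349  0.00276865  0.017215  ]
```

```bash
python3 -m jog '{"xyz": [[0,0.4,1.5],[0,0,1.5],[0,0,1.5],[0,0,1.5],[0,0,1.5],[0,0,1.5],[0,0,1.5],[0,0,1],[0,0,0],[0,0,0]],"twist":[0,0,0,0,0,0,0,0,0,0]}' - -
```

```text
time_s: 14.42
tcp_pos: [0.5045, -0.0564, 0.0739]
ee_rot: [-0.0, 0.781, 0.625, -0.0]
force: [0.4, 0.7, -0.3]
finger_gap: 0.243
```

```bash
python3 -m jog '{"xyz": [[0,0,1.2],[0,0,1.2],[0,0,1.2],[0,0,1],[0,0,0.8],[0,0,0],[0,0,0]],"twist":[0,0,0,0,0,0,0]}' - -
python3 -c "
from h import *
o=bot.get_obs();print(o['force'],o['torque'],o['tcp_pos'])"
```

```text
time_s: 15.0
tcp_pos: [0.5045, -0.0564, 0.0685]
ee_rot: [-0.0, 0.781, 0.625, -0.0]
force: [-0.9, 0.0, -0.7]
finger_gap: 0.244
[-0.91933343  0.04916852 -0.74149908] [ 0.00096082  0.0207715  -0.03510583] [ 0.50448541 -0.05638685  0.0685276 ]
```

```bash
python3 -m jog '{"xyz": [[0,0,1],[0,0,1],[0,0,1],[0,0,0],[0,0,0]],"twist":[0,0,0,0,0]}' - -
python3 -c "
from h import *
o=bot.get_obs();print(o['force'],o['torque'],o['tcp_pos'])"
```

```text
time_s: 15.42
tcp_pos: [0.5044, -0.0564, 0.0655]
ee_rot: [-0.0, 0.781, 0.625, -0.0]
force: [-0.6, -0.1, 0.0]
finger_gap: 0.244
[-0.57953472 -0.14898148  0.03349532] [-0.0018966  -0.00578639 -0.0507783 ] [ 0.50444612 -0.056418    0.06550572]
```

```bash
python3 -m jog '{"xyz": [[0,0,1],[0,0,1],[0,0,1],[0,0,0],[0,0,0]],"twist":[0,0,0,0,0]}' - -
python3 -c "
from h import *
o=bot.get_obs();print(o['force'],o['torque'],o['tcp_pos'])"
```

```text
time_s: 15.83
tcp_pos: [0.5045, -0.0564, 0.0625]
ee_rot: [-0.0, 0.781, 0.625, -0.0]
force: [-1.1, -0.0, -0.8]
finger_gap: 0.24
[-1.11046173 -0.00890634 -0.75286836] [-0.02890819  0.01915121 -0.02326559] [ 0.5044565 -0.0564224  0.0625028]
```

```bash
python3 -m jog '{"xyz": [[0,0,1.3],[0,0,1.3],[0,0,1.3],[0,0,1.3],[0,0,1],[0,0,0],[0,0,0]],"twist":[0,0,0,0,0,0,0]}' - -
python3 -c "
from h import *
o=bot.get_obs();print(o['force'],o['torque'],o['tcp_pos'])"
```

```text
time_s: 16.42
tcp_pos: [0.5045, -0.0564, 0.0563]
ee_rot: [-0.0, 0.781, 0.625, -0.0]
force: [0.2, -0.4, -0.8]
finger_gap: 0.243
[ 0.20142191 -0.43600351 -0.84467251] [ 0.00576794 -0.00455436  0.00958608] [ 0.50447994 -0.0564389   0.05631376]
```

```bash
python3 -m jog '{"xyz": [[0,0,1.3],[0,0,1.3],[0,0,1.2],[0,0,1],[0,0,0.8],[0,0,0],[0,0,0]],"twist":[0,0,0,0,0,0,0]}' - -
python3 -c "
from h import *
s=shot('scene','s10.png')
o=bot.get_obs();print(o['force'],o['torque'],o['tcp_pos'])
a=cv2.imread('pics/s10.png')
cv2.imwrite('pics/s10z.png',cv2.resize(a[150:270,230:380],None,fx=5,fy=5,interpolation=cv2.INTER_CUBIC))"
```

```text
time_s: 17.0
tcp_pos: [0.5045, -0.0564, 0.0507]
ee_rot: [-0.0, 0.781, 0.625, -0.0]
force: [-0.3, 0.2, -0.2]
finger_gap: 0.249
[ 0.18120152  0.22448967 -0.12335581] [-0.00506935  0.03660136  0.06126778] [ 0.50454403 -0.05638856  0.05078743]
```

View pics/s10z.png

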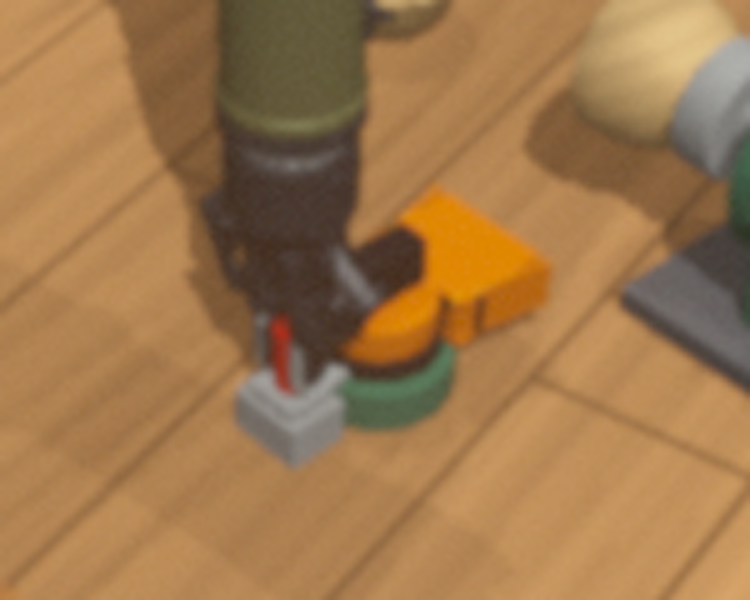

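```bash
python3 -m jog '{"xyz": [[0,0,0.7],[0,0,0.7],[0,0,0.4],[0,0,0],[0,0,0]],"twist":[0,0,0,0,0]}' - -
python3 -c "
from h import *
o=bot.get_obs();print(o['force'],o['torque'],o['tcp_pos'])"
```

```text
time_s: 17.47
tcp_pos: [0.5046, -0.0564, 0.049]
ee_rot: [0.0, 0.781, 0.625, 0.0]
force: [-0.5, -0.5, -0.1]
finger_gap: 0.244
[-0.46663221 -0.53212138 -0.13395006] [ 0.01092881  0.01847475 -0.03600482] [ 0.50457302 -0.05639886  0.04904998]
```

```bash
python3 -m jog '{"xyz": [[0,0,0.5],[0,0,0.5],[0,0,0.3],[0,0,0]],"twist":[0,0,0,0]}' - -
python3 -c "
from h import *
o=bot.get_obs();print(o['force'],o['torque'],o['tcp_pos'])"
```

```text
time_s: 17.8
tcp_pos: [0.5046, -0.0565, 0.0482]
ee_rot: [0.0, 0.781, 0.625, 0.0]
force: [-2.2, -0.5, 8.0]
finger_gap: 0.243
[-2.15066995 -0.45153064  8.04015155] [0.1726274  0.39151065 0.02896156] [ 0.50463718 -0.05650469  0.04816853]
```

```bash
python3 -m jog '{"xyz": [[0,0,0.4],[0,0,0.3],[0,0,0]],"twist":[0,0,0]}' - -
python3 -m jog '{"xyz": [[0,0,0],[0,0,0],[0,0,0],[0,0,0]],"twist":[0,0,0,0]}' 60 40
python3 -m jog '{"xyz": [[0,0,-5],[0,0,-15],[0,0,-25],[0,0,-30],[0,0,-30],[0,0,-25],[0,0,0],[0,0,0]],"twist":[0,0,0,0,0,0,0,0]}' 60 40
python3 - <<'E'
from h import *
s=shot('wrist','w11.png');np.savez('w11.npz',Tw=s['Tw']); o=bot.get_obs(); print(o['force'],o['tcp_pos'],o['time_s'])
print('head top at .084:',proj(s,(.5048,-.0557,.084)),'flange')
E
```

```text
time_s: 18.05
tcp_pos: [0.5047, -0.0566, 0.0478]
ee_rot: [0.0, 0.781, 0.625, 0.0]
force: [-2.9, 0.3, 12.5]
finger_gap: 0.246
time_s: 18.38
tcp_pos: [0.5045, -0.0563, 0.0468]
ee_rot: [-0.0, 0.781, 0.625, -0.0]
force: [-0.4, 0.6, 0.2]
finger_gap: 0.7
time_s: 19.05
tcp_pos: [0.5053, -0.0564, 0.1784]
ee_rot: [0.001, 0.781, 0.625, 0.001]
force: [-0.2, -0.2, -0.7]
finger_gap: 0.702
[ 1.33076682 -0.63149944 -0.52836988] [ 0.50445739 -0.05614022  0.17713327] 19.1
head top at .084: [276.99878471 205.45382169] flange
```

View pics/w11.png

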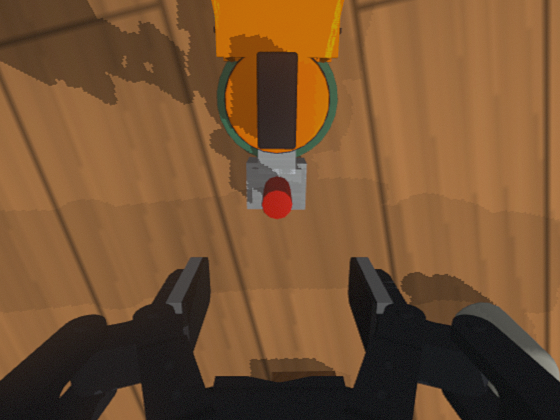

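```bash
python3 -m jog '{"xyz": [[-15,0,-10],[-30,0,-15],[-34,0,-15],[-34,0,-15],[-34,0,-10],[-30,0,0],[-15,0,0],[0,0,0]],"twist":[0,0,0,0,0,0,0,0]}' 60 40
python3 - <<'E'
from h import *
a=shot('scene','s12.png');t=shot('top','t12.png')
p=cv2.imread('pics/s12.png')[150:270,230:380];q=cv2.imread('pics/t12.png')[120:240,180:330]
cv2.imwrite('pics/f.png',cv2.resize(np.vstack([p,q]),None,fx=2.45,fy=2.45,interpolation=cv2.INTER_CUBIC))
E
```

```text
time_s: 19.77
tcp_pos: [0.4598, -0.2488, 0.2419]
ee_rot: [0.0, 0.783, 0.622, -0.001]
force: [-0.7, 0.4, -0.1]
finger_gap: 0.703
```

View pics/f.png

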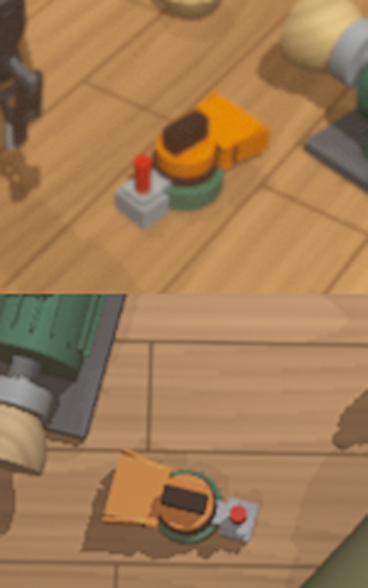

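View pics/t12.png

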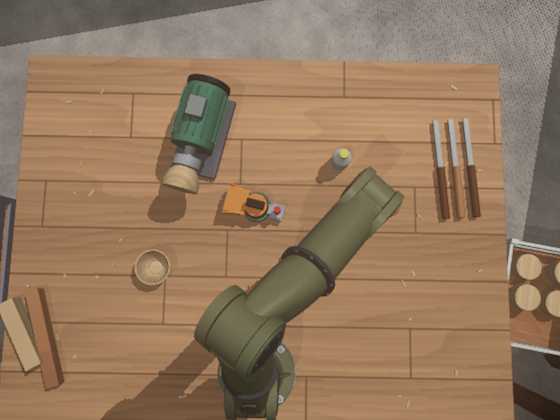

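```bash
python3 - <<'E'
from h import *
a=shot('scene')
print([proj(a,(.5048,-.0557,z)) for z in (.039,.084)])
z=cv2.imread('pics/s12.png')[190:250,260:340]
cv2.imwrite('pics/g.png',cv2.resize(z,None,fx=8,fy=8,interpolation=cv2.INTER_CUBIC))
o=bot.get_obs();print(o['time_s'],o['force'],np.abs(o['joint_velocities']).max())
E
```

```text
[array([288.23242179, 226.68395266]), array([288.30264949, 215.20604686])]
19.9167 [ 0.48482805  0.04651105 -0.19170607] 0.026086414125525953
```

View pics/g.png

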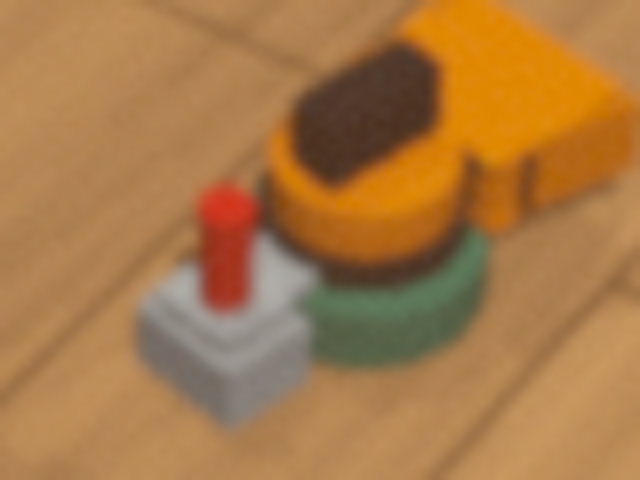

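```bash
python3 -c "
from workcell import bot
print(bot.hand_in())"
```

```text
the job is handed in; nothing more can be done
None
```

The hood is screwed down to face the blank and locked with the pin, and I handed the job in at about 20 s of the 67 s allowed.

- **Hood:** I gripped the black rib and turned it about 85° clockwise, to about 77°. My estimates put facing at about 76° and the lug hole at about 78°, so it was not turned clearly past facing.
- **Pin:** It went through the ear and into the lug on the first straight descent, with no side force and no feeling to and fro needed. It seated on the ear and I pressed it to 12.5 N at most before letting go.

**Last checks:**
- The red head sits flush on the ear with no shank showing. Its top appeared within half a pixel of where it should be when fully home, in both the wrist and scene views.
- The mouth points at the blank.
- The glue bottle and bowl look unmoved. The arm hid the spool and rest in the last top view, so I did not recheck those. The gripper passed clear of them throughout.
- The arm was clear of everything at hand-in.

My axis and hole position estimates disagreed by about 1–3 mm between camera views (one early rough scene reading of the rib was off by more, and I did not use it). No check failed.

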